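# Close up the honey pump head after cleaning

## Task

The honey filler's pump head has been scraped out: first put every lump of wax from the cutting board into the cardboard scrap box, then close the cover by turning the four wing knobs clockwise, crosswise and in two passes. In the first pass turn each knob about half way from loose to its stop, always going to the diagonally opposite knob second before doing the other diagonal pair; in the second pass, again one diagonal pair and then the other, turn each fully tight against its stop. Leave the wax in the box and do not disturb the jars and the label roll.

Things in the scene. Friction and masses are not known exactly. Their poses are not given: they have to be found in the camera images.
- cover_center (a point): Pump head: a white 160 x 160 x 45 mm plastic block with a clear 10 mm cover on top, lying on its back, fixed to the bench. This point is the centre of the cover's upper face, 55 mm above the bench; axes are along the block's edges, z up, and a short steel outlet stub (18 to 23 mm radius, reaching 108 mm from the centre) sticks out on its +x side, low down. Four steel wing knobs stand near the cover's corners.
- knob_a_grip (a point): Wing knob a, at (+52, +52) mm from cover_center along the pump head's x and y; diagonally opposite is knob c. A hub (radius 11 mm) carries one straight upright wing 44 mm long, 12 mm thick and 24 mm high, its underside 13 mm and its top 37 mm above the cover. This point is the middle of the wing, 25 mm above the cover; x lies along the wing's length and turns with it, z up.
- knob_a (a joint): Turn of that knob in rad, growing clockwise seen from above: 0 is fully loose, 2.3 is the hard stop (fully tight), where the wing lies along the pump head's x edges; the wing's angle about the pump head's z is 2.3 minus this value. Starts between 0 and 0.3; stays where it is left, friction about 0.08 N m.
- knob_b_grip (a point): Wing knob b, at (+52, -52) mm from cover_center along the pump head's x and y; diagonally opposite is knob d. A hub (radius 11 mm) carries one straight upright wing 44 mm long, 12 mm thick and 24 mm high, its underside 13 mm and its top 37 mm above the cover. This point is the middle of the wing, 25 mm above the cover; x lies along the wing's length and turns with it, z up.
- knob_b (a joint): Turn of that knob in rad, growing clockwise seen from above: 0 is fully loose, 2.3 is the hard stop (fully tight), where the wing lies along the pump head's x edges; the wing's angle about the pump head's z is 2.3 minus this value. Starts between 0 and 0.3; stays where it is left, friction about 0.08 N m.
- knob_c_grip (a point): Wing knob c, at (-52, -52) mm from cover_center along the pump head's x and y; diagonally opposite is knob a. A hub (radius 11 mm) carries one straight upright wing 44 mm long, 12 mm thick and 24 mm high, its underside 13 mm and its top 37 mm above the cover. This point is the middle of the wing, 25 mm above the cover; x lies along the wing's length and turns with it, z up.
- knob_c (a joint): Turn of that knob in rad, growing clockwise seen from above: 0 is fully loose, 2.3 is the hard stop (fully tight), where the wing lies along the pump head's x edges; the wing's angle about the pump head's z is 2.3 minus this value. Starts between 0 and 0.3; stays where it is left, friction about 0.08 N m.
- knob_d_grip (a point): Wing knob d, at (-52, +52) mm from cover_center along the pump head's x and y; diagonally opposite is knob b. A hub (radius 11 mm) carries one straight upright wing 44 mm long, 12 mm thick and 24 mm high, its underside 13 mm and its top 37 mm above the cover. This point is the middle of the wing, 25 mm above the cover; x lies along the wing's length and turns with it, z up.
- knob_d (a joint): Turn of that knob in rad, growing clockwise seen from above: 0 is fully loose, 2.3 is the hard stop (fully tight), where the wing lies along the pump head's x edges; the wing's angle about the pump head's z is 2.3 minus this value. Starts between 0 and 0.3; stays where it is left, friction about 0.08 N m.
- wax1_center (a point): Lump of hard yellow wax, a rounded block 34 x 24 x 20 mm (x, y, z) with a bump up to 6 mm on top, 20 g, on the cutting board; the point is its centre, half-way up, x along its length. Absent in some runs.
- wax2_center (a point): Lump of hard yellow wax, a rounded block 38 x 26 x 20 mm (x, y, z) with a bump up to 6 mm on top, 20 g, on the cutting board; the point is its centre, half-way up, x along its length. Absent in some runs.
- wax3_center (a point): Lump of hard yellow wax, a rounded block 30 x 24 x 22 mm (x, y, z) with a bump up to 6 mm on top, 20 g, on the cutting board; the point is its centre, half-way up, x along its length. Absent in some runs.
- wax4_center (a point): Lump of hard yellow wax, a rounded block 36 x 22 x 20 mm (x, y, z) with a bump up to 6 mm on top, 20 g, on the cutting board; the point is its centre, half-way up, x along its length. Absent in some runs.
- board_top (a point): White plastic cutting board 220 x 200 x 10 mm (x, y, z), fixed; the point is the centre of its upper face.
- bin: Open cardboard scrap box, outside 150 x 130 x 70 mm (x, y, z), walls and floor 4 mm, fixed; origin at the centre of its underside.
- jar_a_center (a point): Closed honey jar, 72 mm across and 114 mm tall, standing at the side; a bystander. The point is its centre, half-way up.
- jar_b_center (a point): Closed honey jar, 72 mm across and 114 mm tall, standing at the side; a bystander. The point is its centre, half-way up.
- labels_center (a point): Roll of paper labels, 90 mm across and 50 mm tall, hole 40 mm, standing on its flat side; a bystander. The point is its centre, half-way up.
Mind the look-alikes: they are no part of the job. What is shaped like the part that bears cover_center but red is not meant.

How it is judged:
By the outcome, as a careful person would: the job done as asked, in the order asked, and still so for the second after the job is handed in, with the robot touching nothing.
Of wax1, wax2, wax3, wax4 only 2 to 4 are there at a start; the rules pass over those that are not, and their reading is None.
At some moment in a run one of wax1, wax2, wax3, wax4 may be knocked a few centimetres aside while the robot is not near it.
Once in a run the grip may slacken for a moment while it holds something.
It also fails if it takes over 210 s, if anything falls off the work surface, if the arm or the gripper's body presses on something with over 40 N, if the wrist force passes 120 N, or if a joint passes its speed limit or range.

## Robot

A 7-joint arm with a two-finger parallel gripper is mounted at the origin on the work surface. World frame = base frame: x ahead of the robot, y to its left, z up, the work surface at z = 0. Lengths are in m, angles in rad, forces in N, time in s.
With the tool pointing down it reaches from about 0.4 to 0.85 m from the base axis. Payload 10.4 kg.
Tool frame: the origin (TCP) lies at the very end of the fingers, on their centre line; the grasp point (between the pads) lies 19 mm behind it; z points along the fingers, y is the line along which they close (so a half turn about z gives the same grasp; the last joint's range is limited). The gripper opens to 87 mm and grips with 3 to 60 N. Pads are 19 mm wide; open, the fingers measure 117 mm over their backs; the gripper's body (75 mm by 190 mm) begins 51 mm behind the grasp point.
Start: joints at [-1.126, 0.332, -0.065, 1.46, 0.022, 1.35, -0.088], TCP at [0.282, 0.558, 0.202] pointing down, gripper open.
Joint ranges: [-2.6, 2.6], [-0.5, 2.12], [-1.47, 1.34], [0.16, 2.42], [-1.27, 4.41], [0.06, 2.06], [-2.6, 2.6]. Speed limits (rad/s): [2.22, 2.22, 2.79, 2.79, 3.14, 3.14, 3.14].

## Interface

Orientations are given as a unit quaternion [x, y, z, w].
In Python, from bench import * gives the robot as it stands.
- The arm moves only by the tool step_arm, never from a script. Its arguments are lists of equal length, an entry for each row: "delta_pos": the shift along the world's x, y, z in units of 25 mm (1.0 is 25 mm), a list of three; "turn": the turn about the world's z in units of 0.12 rad (1.0 is 0.12 rad). In form: {"delta_pos": [[tx, ty, tz], ...], "turn": [turn, ...]}. A call has 1 to 12 rows; each row shifts and turns the commanded pose from where the row before left it; what a row does not reach is not made up. A row lasts 1/10 s, in which the tool goes at most 50 mm and 8.59 degrees, less where a joint would pass 70% of its speed; a pose out of reach is approached as far as the arm can. A call with a number of a shift or a turn outside -1 to 1 is refused whole. A call with a gripper value outside its range is refused whole. "grip" is the closure, from 0 (fully open) to 1 (shut), set as the call begins (left out, the last holds). The fingers move at their own pace and stop on an object; "newtons" is the grip in N (left out, the last holds). Time passes only in rows, so rows that do not move let the fingers close. It gives the time, the measured TCP pose, the force, the opening and the grip force at its end, in the units of the state.
- read_state(): the state, without advancing time (a new reading comes with each control period).
- camera(name): name is "scene" or "top" or "wrist"; returns a dict with "image" (480x640x3 uint8, red, green, blue), "z_map" (480x640 float32, m along the optical axis (not along the pixel's ray), 0 where there is no reading), "mtx" (3x3 intrinsics, pixels), "dist" ([k1, k2, p1, p2, k3] as OpenCV has them; the pictures are not rectified), "view" (4x4, takes a point from world to camera coordinates). Camera axes: x right, y up, looking along -z (the intrinsics and any distortion apply to the point x, -y, -z); pixel columns grow to the right and rows downward; lengths in m; the calibration is good to about 2 mm. A picture is of the moment at which its call begins.
- close_job(): hands the job in; it is judged then, once.
The state is a dict: "time": time; "joint_positions": joint angles; "joint_vel": joint speeds; "joint_torque": joint torques, N m; "ee_pos": TCP position; "eef_rot": TCP orientation; "ft_force": force on the tool from outside, world axes, zero at the start; "torque": the same for the moment, N m; "width": finger opening in m; "grip_force": force on a finger pad.
Only numpy, scipy, OpenCV 4.12 (cv2) and the standard library are available. Lean on these libraries where they do the work, as an engineer would, in place of code of your own. Each camera call takes 0.05 s, during which the arm holds its last target. There are 200 camera calls.

## Working session

There is one attempt and no reset: what is moved stays moved. The work goes in short steps, Python scripts to look and compute and a tool call to move; the robot and the scene stay as the last step left them, time stands still between calls to the robot, and variables do not carry over. Pictures are saved under pics/ and viewed, at most 14 in all, crops included, and the job is handed in when it is done.

Besides the shell and the picture viewer there is one more tool, called after "Call:" as name([rows], argument=value, ...), one row to a line, values as JSON. step_arm: Moves the arm, as the interface text tells. Shifts and turns lie within -1 to 1; 1 stands for 25 mm of shift or 0.12 rad of turn. Its arguments: {"type":"object","properties":{"delta_pos":{"type":"array"},"turn":{"type":"array"},"grip":{"type":"number"},"newtons":{"type":"number"}},"required":["delta_pos","turn"]}

```bash
mkdir -p pics; ls; python3 - <<'E'
from bench import *
import cv2,numpy as np,pickle
for n in ("scene","top"):
    c=camera(n); pickle.dump(c,open(n+".pkl","wb")); cv2.imwrite(f"pics/{n}0.png",c["image"][:,:,::-1])
    print(n,c["mtx"].tolist(),c["dist"],np.round(c["view"],3).tolist())
print(read_state())
E
```

```text
pics
scene [[572.7330275492062, 0.0, 323.04808577141154], [0.0, 572.7330275492062, 241.87943576507286], [0.0, 0.0, 1.0]] [0.03401096 0.         0.         0.         0.        ] [[-0.767, 0.642, 0.007, 0.41], [-0.366, -0.446, 0.817, 0.13], [0.527, 0.623, 0.577, -1.786], [0.0, 0.0, 0.0, 1.0]]
top [[446.15410109284363, 0.0, 320.07447244223493], [0.0, 446.15410109284363, 248.37387794678523], [0.0, 0.0, 1.0]] [0.02758784 0.         0.         0.         0.        ] [[0.01, -1.0, 0.011, -0.013], [0.997, 0.011, 0.08, -0.521], [-0.081, 0.011, 0.997, -1.154], [0.0, 0.0, 0.0, 1.0]]
{'time': 0.1, 'joint_positions': array([-1.12559394,  0.33281565, -0.0647084 ,  1.46082615,  0.02160872,
        1.34991164, -0.08850375]), 'joint_vel': array([ 0.00037704, -0.00063558,  0.00043501, -0.00099722, -0.00126794,
        0.00093221, -0.00088152]), 'joint_torque': array([ 2.05523938e-03, -6.24537849e+01,  2.47335818e-02, -3.90723288e+01,
       -6.13318942e-02,  3.65064398e-02,  3.94577000e-05]), 'ee_pos': array([0.28166706, 0.55752591, 0.20174408]), 'eef_rot': array([ 2.31762199e-01,  9.72772267e-01, -6.21721416e-04, -1.16186096e-04]), 'ft_force': array([0.01439667, 0.02164482, 0.86663047]), 'torque': array([-0.00848724,  0.0025487 , -0.04969415]), 'grip_force': 0.0, 'width': 0.08673188072874602}
```

View pics/top0.png

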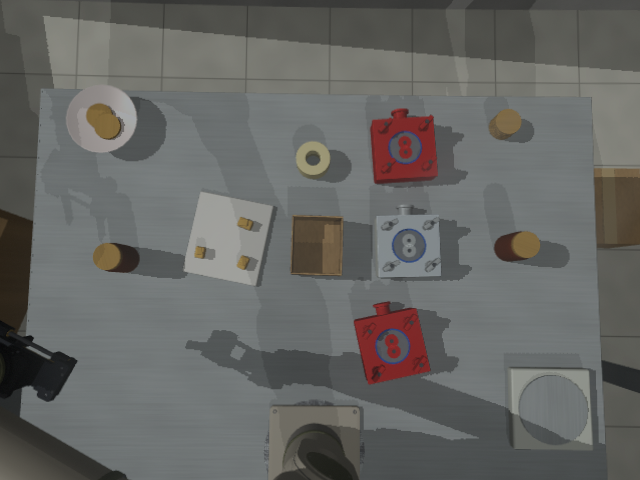

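View pics/scene0.png

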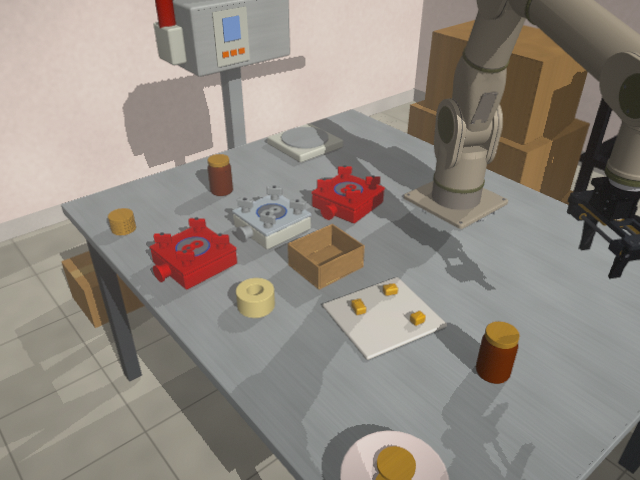

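```bash
cat > h.py <<'E'
from bench import *
import cv2,numpy as np
def snap(n,name=None):
    c=camera(n)
    if name: cv2.imwrite(f"pics/{name}.png",c["image"][:,:,::-1])
    return c
def cast(c,px,z):
    """pixels -> world points on plane z"""
    p=cv2.undistortPoints(np.float64(px).reshape(-1,1,2),c["mtx"],c["dist"]).reshape(-1,2)
    V=c["view"];R=V[:3,:3];o=-R.T@V[:3,3]
    d=np.c_[p[:,0],-p[:,1],-np.ones(len(p))]@R
    return o+d*((z-o[2])/d[:,2])[:,None]
def proj(c,P):
    V=c["view"];q=np.atleast_2d(P)@V[:3,:3].T+V[:3,3]
    q=q*[1,-1,-1]
    return cv2.projectPoints(q,np.zeros(3),np.zeros(3),c["mtx"],c["dist"])[0].reshape(-1,2)
def cloud(c):
    """world point for every pixel from the z map"""
    v,u=np.mgrid[:480,:640]
    p=cv2.undistortPoints(np.stack([u,v],-1).reshape(-1,1,2).astype(float),c["mtx"],c["dist"]).reshape(-1,2)
    z=c["z_map"].reshape(-1)
    q=np.c_[p[:,0]*z,-p[:,1]*z,-z]
    V=c["view"];return ((q-V[:3,3])@V[:3,:3]).reshape(480,640,3)
def mask(c,lo,hi):
    return cv2.inRange(cv2.cvtColor(c["image"],cv2.COLOR_RGB2HSV),np.array(lo),np.array(hi))
def waxes(c,z=0.02,amin=30,lo=(12,130,110),hi=(30,255,255)):
    m=mask(c,lo,hi);out=[]
    for k in cv2.findContours(m,cv2.RETR_EXTERNAL,cv2.CHAIN_APPROX_NONE)[0]:
        if cv2.contourArea(k)<amin: continue
        w=cast(c,k.reshape(-1,2),z)[:,:2]
        r=cv2.minAreaRect(np.float32(w*1000))
        b=cv2.boxPoints(r);e=b[1]-b[0];f=b[2]-b[1]
        l=e if np.hypot(*e)>np.hypot(*f) else f
        out.append((np.round(k.reshape(-1,2).mean(0)),np.round(np.array(r[0])/1000,4),np.round(r[1]),round(np.arctan2(l[1],l[0])%np.pi,3)))
    return out
E
python3 - <<'E'
from h import *
c=snap("top")
for w in waxes(c): print(w)
P=cloud(c)
h=P[...,2]
# white pump: top region
m=((h>0.045)&(h<0.065)).astype(np.uint8); m[:,:360]=0;m[:195]=0;m[300:]=0;m[:,460:]=0
pts=P[m>0][:,:2]; print(cv2.minAreaRect(np.float32(pts*1000)),np.median(h[m>0]))
print("px",[np.round(P[v,u],3).tolist() for u,v in((230,238),(317,250),(313,158),(110,257),(520,245),(404,210),(392,345))])
w=snap("wrist","w0");print(np.round(w["view"],3).tolist(),w["mtx"].tolist())
im=c["image"][190:300,170:470,::-1]
cv2.imwrite("pics/crop0.png",cv2.resize(im,None,fx=2.6,fy=2.6,interpolation=cv2.INTER_CUBIC))
E
```

```text
(array([103., 121.]), array([0.8559, 0.5732]), array([98., 63.]), np.float32(0.688))
((541.8062133789062, -233.58099365234375), (185.94808959960938, 160.4496307373047), 1.9085776805877686) 0.05615207648879271
px [[0.547, 0.232, 0.01], [0.518, 0.001, 0.004], [0.768, 0.014, 0.003], [0.487, 0.495, 0.117], [0.527, -0.489, 0.119], [0.622, -0.225, 0.042], [0.277, -0.19, 0.059]]
[[0.451, 0.893, -0.002, -0.624], [-0.866, 0.437, -0.244, 0.029], [-0.217, 0.112, 0.97, -0.391], [0.0, 0.0, 0.0, 1.0]] [[336.78480080986367, 0.0, 319.7762819117249], [0.0, 336.78480080986367, 236.9521531443994], [0.0, 0.0, 1.0]]
```

View pics/crop0.png

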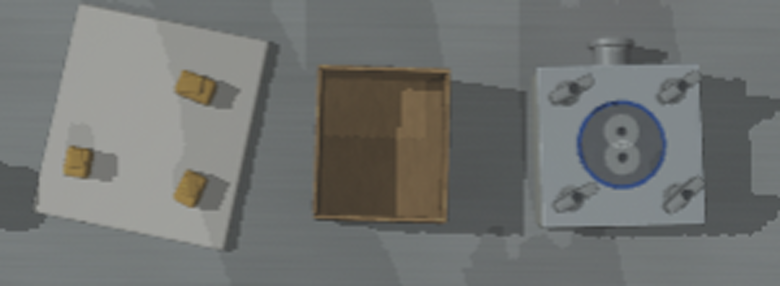

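The pump to use is the white one at (408,245); the red ones at (404,147) and (392,345) are look-alikes. The wax is the three lumps on the board at (245,224), (200,252) and (244,263). Other yellow or brown things are jar lids (110,257) and (520,245), bowl contents (103,120) and a lid stack (507,123). The crop confirms these choices. Next I move over the board.

Call:
step_arm([
  [0.8,-1,0.2],
  [0.8,-1,0.2],
  [0.8,-1,0.2],
  [0.8,-1,0.2],
  [0.8,-1,0.2],
  [0.8,-1,0.2],
  [0.8,-1,0.2],
  [0.8,-1,0.2],
  [0.8,-1,0],
  [0.8,-1,0],
  [0.8,-1,0],
  [0,-1,0],
], turn=[0,0,0,0,0,0,0,0,0,0,0,0], grip=0, newtons=15)

```text
time: 1.4
ee_pos: [0.5036, 0.2558, 0.2419]
eef_rot: [0.233, 0.973, -0.0, 0.0]
ft_force: [-0.3, -0.1, -0.5]
width: 0.0872
grip_force: 0.0
```

```bash
python3 - <<'E'
from h import *
c=snap("wrist","w1"); s=read_state(); print(s["time"],s["ee_pos"],s["eef_rot"],s["ft_force"])
for w in waxes(c,0.02,100,(12,90,60)): print(w)
E
```

```text
1.45 [0.5037291  0.25143184 0.24237397] [ 2.34858490e-01  9.72028888e-01 -1.07620266e-03  4.14207690e-04] [ 3.54280079 -2.45646879 -0.16418536]
(array([478., 464.]), array([0.9736, 0.2914]), array([72., 23.]), np.float32(0.021))
(array([462., 353.]), array([0.7732, 0.349 ]), array([490.,  27.]), np.float32(1.102))
(array([214., 347.]), array([0.6071, 0.0431]), array([20., 72.]), np.float32(1.986))
(array([302., 283.]), array([0.5784, 0.191 ]), array([38., 17.]), np.float32(1.102))
(array([511., 304.]), array([0.732 , 0.4228]), array([42., 89.]), np.float32(2.863))
(array([129., 304.]), array([ 0.5035, -0.0278]), array([43., 90.]), np.float32(2.454))
(array([165., 267.]), array([0.4855, 0.041 ]), array([68., 68.]), np.float32(3.128))
(array([265., 217.]), array([0.4818, 0.191 ]), array([26., 35.]), np.float32(2.672))
(array([358., 194.]), array([0.5075, 0.3048]), array([24., 31.]), np.float32(2.981))
(array([527., 102.]), array([0.4976, 0.5489]), array([123.,  84.]), np.float32(1.345))
```

View pics/w1.png

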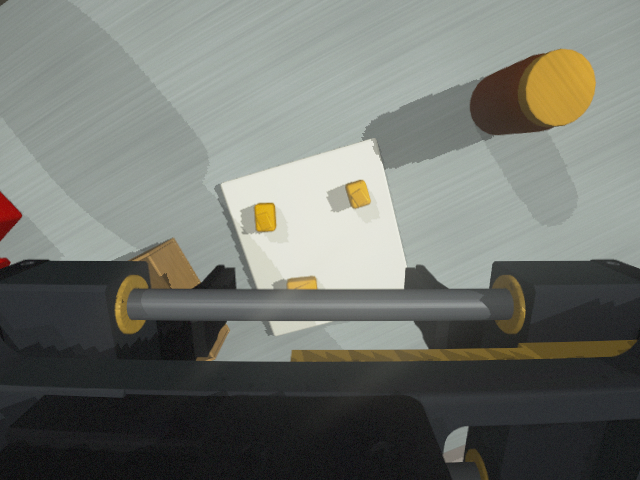

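The wrist view shows three lumps: (265,217), (358,194) and one half hidden at (302,283). The first is at about (0.482,0.191), and the gripper yaw already fits it.

Call:
step_arm([
  [-0.4,-0.8,-0.8],
  [-0.4,-0.8,-0.8],
  [0,-0.8,-0.8],
  [0,0,-0.8],
  [0,0,-0.8],
  [0,0,0],
  [0,0,0],
  [0,0,0],
], turn=[0,0,0,0,0,0,0,0])

```text
time: 2.25
ee_pos: [0.4824, 0.1983, 0.1437]
eef_rot: [0.232, 0.973, 0.001, 0.001]
ft_force: [0.2, -0.7, 0.3]
width: 0.0868
grip_force: 0.0
```

```bash
python3 - <<'E'
from h import *
c=snap("wrist","w2"); s=read_state(); print(s["time"],s["ee_pos"],s["eef_rot"],s["ft_force"])
for w in waxes(c,0.02,100,(12,90,60)): print(w)
E
```

```text
2.3 [0.48242638 0.19836013 0.14368641] [2.31678758e-01 9.72791896e-01 6.81760023e-04 6.44512986e-04] [ 0.56695658 -0.31382432  0.008122  ]
(array([478., 464.]), array([0.8246, 0.2338]), array([55., 17.]), np.float32(0.023))
(array([462., 353.]), array([0.6724, 0.2773]), array([372.,  20.]), np.float32(1.103))
(array([358., 327.]), array([0.5939, 0.1855]), array([39., 16.]), np.float32(1.101))
(array([226., 349.]), array([0.5457, 0.0557]), array([61., 46.]), np.float32(1.085))
(array([511., 303.]), array([0.641, 0.333]), array([32., 67.]), np.float32(2.866))
(array([129., 304.]), array([ 0.4685, -0.0084]), array([32., 68.]), np.float32(2.454))
(array([176., 275.]), array([0.4652, 0.0485]), array([54., 30.]), np.float32(1.56))
(array([313., 229.]), array([0.4819, 0.1914]), array([24., 36.]), np.float32(2.721))
(array([436., 198.]), array([0.5078, 0.3057]), array([27., 33.]), np.float32(3.006))
```

View pics/w2.png

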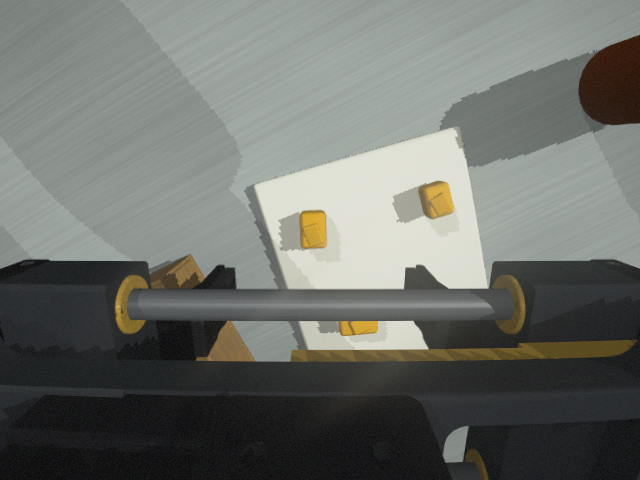

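Lump one is at (313,229), between the fingers once I shift y by -7 mm. Going down to grip it and lift.

Call:
step_arm([
  [0,-0.28,-0.8],
  [0,0,-0.8],
  [0,0,-0.8],
  [0,0,-0.8],
  [0,0,-0.8],
  [0,0,-0.8],
  [0,0,-0.35],
  [0,0,0],
  [0,0,0],
], turn=[0,0,0,0,0,0,0,0,0])

```text
time: 3.2
ee_pos: [0.4825, 0.1912, 0.0147]
eef_rot: [0.232, 0.973, 0.0, 0.0]
ft_force: [-0.1, 0.2, 0.4]
width: 0.0869
grip_force: 0.0
```

Call:
step_arm([
  [0,0,0],
  [0,0,0],
  [0,0,0],
  [0,0,0],
  [0,0,0],
  [0,0,0],
  [0,0,0],
  [0,0,0],
], turn=[0,0,0,0,0,0,0,0], grip=1, newtons=20)

```text
time: 4.0
ee_pos: [0.4818, 0.1909, 0.0137]
eef_rot: [0.232, 0.973, 0.0, -0.0]
ft_force: [0.2, -0.2, 0.2]
width: 0.0311
grip_force: 0.0
```

Call:
step_arm([
  [0,0,0],
  [0,0,0],
  [0,0,0],
  [0,0,0],
  [0,0,1],
  [0,0,1],
  [0,0,1],
  [0,0,1],
  [0,0,0.5],
  [0,0,0],
], turn=[0,0,0,0,0,0,0,0,0,0])

```text
time: 5.0
ee_pos: [0.4828, 0.1914, 0.1276]
eef_rot: [0.232, 0.973, 0.001, 0.001]
ft_force: [-0.0, -0.3, -0.7]
width: 0.0004
grip_force: 0.0
```

```bash
python3 - <<'E'
from h import *
c=snap("top"); s=read_state(); print(s["time"],s["ee_pos"],s["width"],s["grip_force"])
P=cloud(c);h=P[...,2]
m=(mask(c,(5,60,40),(25,255,255))>0); m[:,:280]=0;m[:,355:]=0;m[:200]=0;m[290:]=0
m2=m&(h>0.055)&(h<.085); pts=P[m2][:,:2]; print("rim",m2.sum(),cv2.minAreaRect(np.float32(pts*1000)))
k=np.argwhere(m)[:,::-1]; print("px rim",k.min(0),k.max(0),cv2.minAreaRect(np.float32(cast(c,k,.07)[:,:2]*1000)))
print(np.round(cast(c,[(292,216),(343,217),(290,275),(342,276)],.07),3).tolist())
E
```

```text
5.05 [0.48195898 0.19103327 0.12614145] 0.00039499620741712275 0.0
rim 375 ((526.4371337890625, 1.5922279357910156), (128.5024871826172, 150.5056610107422), 89.07377624511719)
px rim [291 215] [342 275] ((525.9319458007812, 1.649444580078125), (128.60104370117188, 150.4847869873047), 89.23456573486328)
[[0.599, 0.065, 0.07], [0.598, -0.064, 0.07], [0.449, 0.068, 0.07], [0.448, -0.063, 0.07]]
```

Call:
step_arm([
  [0,0,0.5],
  [0,0,0],
  [0,0,0],
], turn=[0,0,0], grip=0)

```text
time: 5.35
ee_pos: [0.4818, 0.1909, 0.1384]
eef_rot: [0.232, 0.973, -0.0, -0.0]
ft_force: [0.7, -1.0, 0.3]
width: 0.0169
grip_force: 0.0
```

```bash
python3 - <<'E'
from h import *
c=snap("wrist","w3"); s=read_state(); print(s["time"],s["ee_pos"],s["eef_rot"],s["ft_force"])
for w in waxes(c,0.02,100,(12,90,60)): print(w)
P=cloud(c)
for z0 in (.01,.02,.03): 
  pass
m=mask(c,(12,90,60),(30,255,255))
for w in waxes(c,0.02,100,(12,90,60)):
  u,v=w[0].astype(int); print(u,v,P[v,u])
E
```

```text
5.4 [0.48163651 0.19079469 0.13823072] [ 2.31745806e-01  9.72776331e-01 -1.93048588e-04 -2.33156864e-04] [ 0.18301428 -0.16534161 -0.78642498]
(array([278., 350.]), array([0.5723, 0.1097]), array([457.,  46.]), np.float32(1.104))
(array([372., 305.]), array([0.5743, 0.2012]), array([10., 62.]), np.float32(2.711))
(array([267., 305.]), array([0.5289, 0.1109]), array([11., 64.]), np.float32(2.629))
(array([321., 227.]), array([0.4819, 0.1918]), array([24., 36.]), np.float32(2.684))
(array([446., 197.]), array([0.5081, 0.3058]), array([27., 33.]), np.float32(3.031))
278 350 [0.4554747  0.19382326 0.25573986]
372 305 [0.45851144 0.21644918 0.24863973]
267 305 [0.44717748 0.19452461 0.24914314]
321 227 [0.47875575 0.19344531 0.0344403 ]
446 197 [0.50336171 0.30108843 0.03512262]
```

View pics/w3.png

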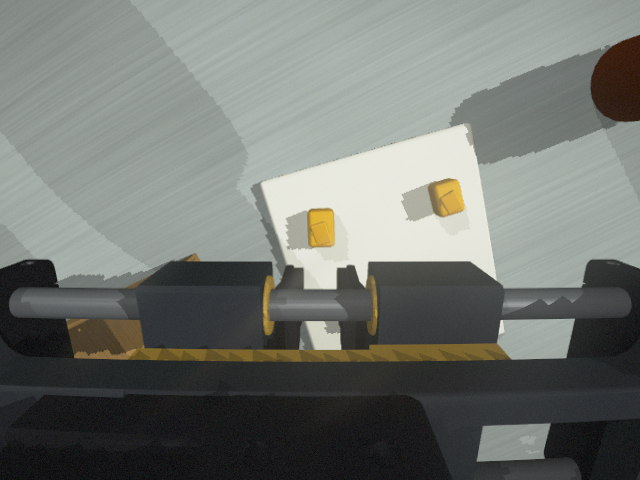

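```bash
python3 - <<'E'
from h import *
c=snap("top"); s=read_state(); p=s["ee_pos"]
print("top cast",np.round(cast(c,[(245,224),(200,252),(244,263)],.022),3).tolist())
P=cloud(c); print([np.round(P[v,u],3).tolist() for u,v in((245,224),(200,252),(244,263))])
for w in waxes(c,.02,15,(12,90,60)): print(w)
w=snap("wrist"); V=w["view"]; print("cam",-V[:3,:3].T@V[:3,3],V[2,:3])
print("tcp px",proj(w,[p,p+[0,0,.019],[p[0],p[1],.02]]),p)
d=snap("scene","s1"); print(proj(d,[p]), cast(d,[(360,306),(391,289),(418,318)],.022))
E
```

```text
top cast [[0.583, 0.191, 0.022], [0.508, 0.307, 0.022], [0.48, 0.191, 0.022]]
[[0.582, 0.19, 0.03], [0.47, 0.165, 0.569], [0.467, 0.144, 0.321]]
(array([107., 256.]), array([0.494 , 0.5478]), array([71., 69.]), np.float32(0.046))
(array([525., 244.]), array([ 0.536 , -0.5474]), array([69., 74.]), np.float32(1.581))
(array([325., 236.]), array([ 0.5395, -0.0112]), array([119., 109.]), np.float32(0.013))
(array([  2., 226.]), array([0.5681, 0.8139]), array([47., 15.]), np.float32(0.064))
(array([245., 223.]), array([0.5856, 0.1914]), array([37., 25.]), np.float32(1.2))
(array([632., 226.]), array([ 0.5922, -0.8216]), array([ 49., 103.]), np.float32(3.096))
(array([625., 174.]), array([ 0.7264, -0.8203]), array([35., 63.]), np.float32(1.655))
(array([598., 182.]), array([ 0.7063, -0.744 ]), array([16., 70.]), np.float32(3.107))
(array([503., 123.]), array([ 0.8706, -0.5017]), array([80., 66.]), np.float32(1.552))
(array([103., 121.]), array([0.8548, 0.5722]), array([104.,  66.]), np.float32(0.658))
cam [0.4217225  0.2211885  0.32128921] [-0.21723467  0.11097376  0.96979066]
tcp px [[319.8128593  272.40206829]
 [319.77481129 284.98875264]
 [319.94756493 227.7880799 ]] [0.48155437 0.19075533 0.13816394]
[[393.7500793  249.72599687]] [[0.58274775 0.19179375 0.022     ]
 [0.4820238  0.19444277 0.022     ]
 [0.50814311 0.30634992 0.022     ]]
```

All cameras agree that the lump is under the TCP, so it wasn't held: either it slipped or the grip slackened. Retry a touch lower, with more force and more time.

Call:
step_arm([
  [0,0,-0.8],
  [0,0,-0.8],
  [0,0,-0.8],
  [0,0,-0.8],
  [0,0,-0.8],
  [0,0,-0.8],
  [0,0,-0.2],
  [0,0,0],
  [0,0,0],
], turn=[0,0,0,0,0,0,0,0,0])

```text
time: 6.45
ee_pos: [0.4823, 0.1911, 0.0145]
eef_rot: [0.232, 0.973, 0.0, 0.0]
ft_force: [0.1, -0.6, 0.5]
width: 0.0869
grip_force: 0.0
```

Call:
step_arm([
  [0,0,0],
  [0,0,0],
  [0,0,0],
  [0,0,0],
  [0,0,0],
  [0,0,0],
  [0,0,0],
  [0,0,0],
  [0,0,0],
  [0,0,0],
  [0,0,0],
  [0,0,0],
], turn=[0,0,0,0,0,0,0,0,0,0,0,0], grip=1, newtons=30)

```text
time: 7.65
ee_pos: [0.4818, 0.1909, 0.0137]
eef_rot: [0.232, 0.973, 0.0, -0.0]
ft_force: [0.7, 0.0, 0.8]
width: 0.003
grip_force: 0.0
```

```bash
python3 - <<'E'
from h import *
d=snap("scene"); s=read_state(); print(s["ee_pos"],s["width"],s["grip_force"])
im=d["image"][200:380,300:500,::-1]
cv2.imwrite("pics/s2.png",cv2.resize(im,None,fx=3,fy=3,interpolation=cv2.INTER_CUBIC))
E
```

```text
[0.48182939 0.19090013 0.01373728] 0.001785183628454983 0.0
```

View pics/s2.png

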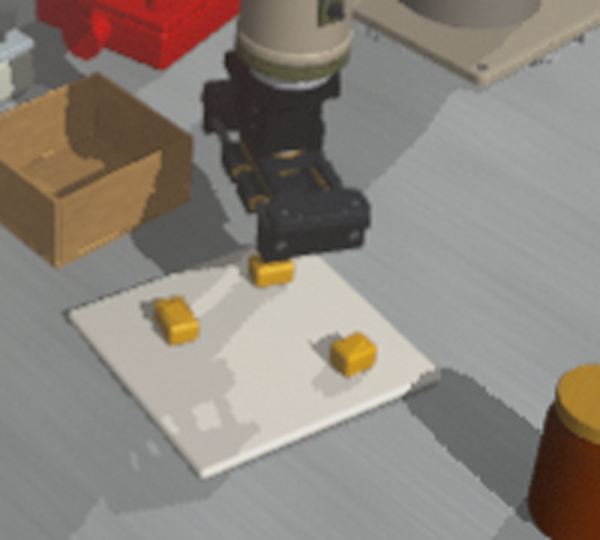

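```bash
python3 - <<'E'
from h import *
d=snap("wrist"); s=read_state(); p=s["ee_pos"]; print(p,s["width"],proj(d,[p,[.482,.1915,.02]]))
P=cloud(d)
print(P[180:300:8,320].round(3).tolist())
im=d["image"][140:340,220:440,::-1]
cv2.imwrite("pics/w4.png",cv2.resize(im,None,fx=2.7,fy=2.7,interpolation=cv2.INTER_CUBIC))
E
```

```text
[0.48181228 0.1908813  0.01372309] 0.0004959055045153245 [[319.8271916  272.41759914]
 [320.96489167 276.12250039]]
[[0.435, 0.215, 0.01], [0.439, 0.213, 0.011], [0.443, 0.211, 0.013], [0.447, 0.209, 0.011], [0.451, 0.207, 0.011], [0.455, 0.205, 0.01], [0.459, 0.203, 0.011], [0.463, 0.2, 0.011], [0.466, 0.199, 0.017], [0.467, 0.198, 0.028], [0.47, 0.197, 0.031], [0.474, 0.195, 0.031], [0.477, 0.193, 0.034], [0.481, 0.191, 0.034], [0.452, 0.206, 0.119]]
```

View pics/w4.png

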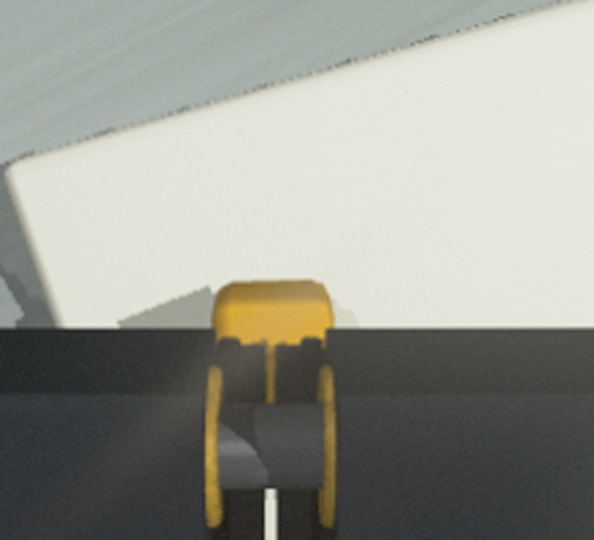

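```bash
python3 - <<'E'
from h import *
d=snap("wrist"); P=cloud(d)
for u in (306,312,328,334): print(u,[(v,P[v,u].round(3).tolist()) for v in range(266,290,3)])
E
```

```text
306 [(266, [0.468, 0.19, 0.037]), (269, [0.468, 0.19, 0.042]), (272, [0.468, 0.19, 0.046]), (275, [0.468, 0.191, 0.051]), (278, [0.468, 0.191, 0.055]), (281, [0.468, 0.191, 0.057]), (284, [0.468, 0.191, 0.061]), (287, [0.47, 0.19, 0.061])]
312 [(266, [0.471, 0.192, 0.031]), (269, [0.471, 0.192, 0.038]), (272, [0.471, 0.192, 0.042]), (275, [0.471, 0.192, 0.046]), (278, [0.471, 0.192, 0.05]), (281, [0.471, 0.192, 0.053]), (284, [0.471, 0.193, 0.057]), (287, [0.471, 0.193, 0.061])]
328 [(266, [0.475, 0.199, 0.032]), (269, [0.474, 0.199, 0.039]), (272, [0.474, 0.199, 0.042]), (275, [0.474, 0.199, 0.045]), (278, [0.474, 0.199, 0.051]), (281, [0.474, 0.199, 0.054]), (284, [0.474, 0.199, 0.057]), (287, [0.474, 0.199, 0.06])]
334 [(266, [0.474, 0.203, 0.037]), (269, [0.474, 0.202, 0.041]), (272, [0.474, 0.202, 0.045]), (275, [0.474, 0.202, 0.05]), (278, [0.474, 0.202, 0.054]), (281, [0.474, 0.202, 0.057]), (284, [0.474, 0.202, 0.06]), (287, [0.474, 0.202, 0.064])]
```

Call:
step_arm([
  [0,0,0.2],
  [0,0,0],
  [0,0,0],
  [0,0,0],
  [0,0,0],
  [0,0,0],
  [0,0,0],
  [0,0,0],
  [0,0,0],
  [0,0,0],
  [0,0,0],
], turn=[0,0,0,0,0,0,0,0,0,0,0], grip=0.4)

```text
time: 8.9
ee_pos: [0.4818, 0.1909, 0.0187]
eef_rot: [0.232, 0.973, 0.0, -0.0]
ft_force: [0.2, 0.7, -0.4]
width: 0.0523
grip_force: 0.0
```

```bash
python3 - <<'E'
from h import *
d=snap("wrist"); P=cloud(d); s=read_state(); print(s["ee_pos"],s["width"])
T=s["ee_pos"]; th=1.103
q=P-T; a=q[...,0]*np.cos(th)+q[...,1]*np.sin(th); b=-q[...,0]*np.sin(th)+q[...,1]*np.cos(th)
m=(abs(b)<.015)&(abs(a)<.06)&(q[...,2]>.01)&(d["z_map"]>0)
ys=np.argwhere(m)
for lo in range(-60,60,10):
    k=m&(a*1000>=lo)&(a*1000<lo+10)
    if k.sum(): print(lo,k.sum(),"min z rel tcp",np.percentile(q[...,2][k],2).round(4))
E
```

```text
[0.48181933 0.19084754 0.01871831] 0.05213334231859611
-40 1126 min z rel tcp 0.0235
-30 840 min z rel tcp 0.022
-20 49 min z rel tcp 0.01
-10 631 min z rel tcp 0.0105
0 664 min z rel tcp 0.0108
10 97 min z rel tcp 0.0101
20 860 min z rel tcp 0.0221
30 2332 min z rel tcp 0.027
40 1760 min z rel tcp 0.1135
50 1480 min z rel tcp 0.1135
```

The fingertips sit about 22 mm above the reported TCP, in both the open and the closed state. I'll allow for that and go down with the force watched.

Call:
step_arm([
  [0,0,-0.3],
  [0,0,-0.3],
  [0,0,-0.3],
  [0,0,-0.1],
  [0,0,0],
  [0,0,0],
], turn=[0,0,0,0,0,0])

```text
time: 9.55
ee_pos: [0.4819, 0.1909, -0.0063]
eef_rot: [0.232, 0.973, 0.0, 0.0]
ft_force: [0.1, 0.6, -0.1]
width: 0.0519
grip_force: 0.0
```

Call:
step_arm([
  [0,0,0],
  [0,0,0],
  [0,0,0],
  [0,0,0],
  [0,0,0],
  [0,0,0],
  [0,0,0],
  [0,0,0],
], turn=[0,0,0,0,0,0,0,0], grip=1, newtons=25)

```text
time: 10.35
ee_pos: [0.4819, 0.1909, -0.0062]
eef_rot: [0.232, 0.973, 0.0, 0.0]
ft_force: [-0.2, -0.4, 2.7]
width: 0.0239
grip_force: 25.0
```

Call:
step_arm([
  [0,0,0.6],
  [0,0,1],
  [0,0,1],
  [0,0,1],
  [0.2,-0.8,0.4],
  [0.2,-0.9,0],
  [0.2,-1,0],
  [0.2,-1,0],
  [0.2,-1,0],
  [0.2,-1,0],
  [0.2,-1,0],
  [0.36,-0.86,0],
], turn=[0,0,0,0,0,0,0,0,0,0,0,0])

```text
time: 11.55
ee_pos: [0.5256, 0.0004, 0.0937]
eef_rot: [0.232, 0.973, 0.0, -0.0]
ft_force: [0.3, -0.6, 0.3]
width: 0.024
grip_force: 25.0
```

Call:
step_arm([
  [0,0,0],
  [0,0,-0.7],
  [0,0,-0.7],
  [0,0,-0.6],
  [0,0,0],
  [0,0,0],
], turn=[0,0,0,0,0,0])

```text
time: 12.15
ee_pos: [0.5257, 0.0023, 0.0439]
eef_rot: [0.232, 0.973, 0.0, -0.0]
ft_force: [-0.4, 0.7, 0.8]
width: 0.024
grip_force: 25.0
```

Call:
step_arm([
  [0,0,0],
  [0,0,0],
  [0,0,0],
  [0,0,0],
  [0,0,0.8],
  [0,0,0.8],
  [-0.2,1,0.8],
  [-0.2,1,0],
  [0,1,0],
  [0,1,0],
  [0,1,0],
  [0,1,0],
], turn=[0,0,0,0,0,0,0.5,0.5,0.5,0.5,0.5,0.25], grip=0.4)

```text
time: 13.35
ee_pos: [0.5155, 0.1541, 0.1031]
eef_rot: [0.067, 0.998, -0.0, -0.0]
ft_force: [0.5, -0.5, -0.6]
width: 0.0522
grip_force: 0.0
```

Call:
step_arm([
  [-0.3,1,0],
  [0,1,0],
  [0,1,0],
  [0,1,0],
  [0,1,0],
  [0,1,0],
  [0,0.1,0],
  [0,0,0],
  [0,0,0],
  [0,0,0],
], turn=[0,0,0,0,0,0,0,0,0,0])

```text
time: 14.35
ee_pos: [0.5086, 0.3033, 0.1037]
eef_rot: [0.07, 0.998, -0.0, 0.0]
ft_force: [0.2, -0.2, -0.2]
width: 0.0522
grip_force: 0.0
```

```bash
cat >> h.py <<'E'
def yaw(s):
    x,y=s["eef_rot"][:2]; return (2*np.arctan2(y,x)-np.pi/2)
def look(n="wrist",lo=(12,90,60)):
    c=snap(n); s=read_state(); P=cloud(c); print("t",round(s["time"],2),"tcp",s["ee_pos"].round(4),"yaw",round(yaw(s),3))
    for w in waxes(c,0.02,60 if n=="wrist" else 15,lo):
        u,v=w[0].astype(int)
        if P[v,u,2]<.06 and P[v,u,1]<.4 and P[v,u,0]<.75: print(w)
    return c
E
python3 -c "
from h import *
look();look('top')"
```

```text
t 14.4 tcp [0.5086 0.3033 0.1037] yaw 1.432
(array([321., 236.]), array([0.5078, 0.3045]), array([24., 33.]), np.float32(2.992))
(array([ 34., 246.]), array([0.4864, 0.0516]), array([61., 70.]), np.float32(3.123))
t 14.45 tcp [0.5086 0.3036 0.1038] yaw 1.432
(array([257., 231.]), array([0.5653, 0.1588]), array([36., 24.]), np.float32(1.2))
(array([320., 237.]), array([ 0.5488, -0.0097]), array([101., 111.]), np.float32(1.582))
(array([631., 228.]), array([ 0.5909, -0.8202]), array([ 52., 100.]), np.float32(3.095))
```

Lump three has been knocked to about (0.565,0.159). I take lump two first.

Call:
step_arm([
  [0,0.04,-0.8],
  [0,0,-0.8],
  [0,0,-0.8],
  [0,0,-0.8],
  [0,0,-0.8],
  [0,0,-0.4],
  [0,0,0],
  [0,0,0],
], turn=[0,0,0,0,0,0,0,0])

```text
time: 15.25
ee_pos: [0.5088, 0.3055, -0.0055]
eef_rot: [0.069, 0.998, 0.0, 0.0]
ft_force: [0.2, 0.6, -0.8]
width: 0.0521
grip_force: 0.0
```

Call:
step_arm([
  [0,0,0],
  [0,0,0],
  [0,0,0],
  [0,0,0],
  [0,0,0],
  [0,0,0],
  [0,0,0],
  [0,0,0],
], turn=[0,0,0,0,0,0,0,0], grip=1)

```text
time: 16.05
ee_pos: [0.5084, 0.3054, -0.0061]
eef_rot: [0.069, 0.998, 0.0, 0.0]
ft_force: [-0.2, -1.8, 4.1]
width: 0.0238
grip_force: 25.0
```

Call:
step_arm([
  [0,0,0.6],
  [0,0,1],
  [0,0,1],
  [0,0,1],
  [0,-0.8,0.4],
  [0,-1,0],
  [0,-1,0],
  [0,-1,0],
  [0,-1,0],
  [0,-1,0],
  [0,-1,0],
  [0,-1,0],
], turn=[0,0,0,0,0,0,0,0,0,0,0,0])

```text
time: 17.25
ee_pos: [0.5084, 0.1094, 0.0947]
eef_rot: [0.069, 0.998, 0.0, 0.0]
ft_force: [-0.2, -0.3, 0.6]
width: 0.0235
grip_force: 25.0
```

Call:
step_arm([
  [-0.35,-0.9,0],
  [-0.35,-0.9,0],
  [0,-0.9,0],
  [0,-0.9,0],
  [0,-0.75,0],
  [0,0,0],
  [0,0,-0.7],
  [0,0,-0.7],
  [0,0,-0.6],
  [0,0,0],
  [0,0,0],
], turn=[0,0,0,0,0,0,0,0,0,0,0])

```text
time: 18.35
ee_pos: [0.491, 0.0022, 0.0444]
eef_rot: [0.069, 0.998, 0.0, 0.0]
ft_force: [-0.5, -0.3, 0.3]
width: 0.0241
grip_force: 25.0
```

Call:
step_arm([
  [0,0,0],
  [0,0,0],
  [0,0,0],
  [0,0,0],
  [0,0,0.8],
  [0,0,0.8],
  [0.5,1,0.8],
  [0.5,1,0],
  [0.5,1,0],
  [0.5,1,0],
  [0.5,1,0],
  [0.5,1,0],
], turn=[0,0,0,0,0,0,-0.4,-0.4,-0.4,-0.4,-0.4,0], grip=0.4)

```text
time: 19.55
ee_pos: [0.5662, 0.1527, 0.1038]
eef_rot: [0.189, 0.982, 0.0, 0.0]
ft_force: [0.5, 0.7, 0.6]
width: 0.0521
grip_force: 0.0
```

Call:
step_arm([
  [0,0.3,0],
  [0,0,0],
  [0,0,0],
  [0,0,0],
], turn=[0,0,0,0], grip=0.2)

```text
time: 19.95
ee_pos: [0.5657, 0.1576, 0.1039]
eef_rot: [0.189, 0.982, -0.0, 0.0]
ft_force: [0.4, -0.0, 0.1]
width: 0.0684
grip_force: 0.0
```

```bash
python3 -c "
from h import *
look();look('top');print(read_state()['joint_positions'])"
```

```text
t 20.0 tcp [0.5657 0.1577 0.1039] yaw 1.191
(array([317., 236.]), array([0.5643, 0.1555]), array([38., 28.]), np.float32(1.221))
(array([112., 225.]), array([0.4832, 0.0015]), array([202., 116.]), np.float32(1.089))
t 20.05 tcp [0.5658 0.158  0.104 ] yaw 1.192
(array([321., 268.]), array([0.4838, 0.0028]), array([ 60., 131.]), np.float32(1.581))
(array([308., 245.]), array([0.5315, 0.0086]), array([130., 106.]), np.float32(0.012))
(array([631., 229.]), array([ 0.591, -0.819]), array([ 54., 100.]), np.float32(3.095))
[-0.54460904  0.32346551  0.23457088  1.6983031  -0.08171457  1.12915661
  0.90471776]
```

Call:
step_arm([
  [-0.05,-0.05,-0.8],
  [0,0,-0.8],
  [0,0,-0.8],
  [0,0,-0.8],
  [0,0,-0.8],
  [0,0,-0.4],
  [0,0,0],
  [0,0,0],
], turn=[0,0,0,0,0,0,0,0])

```text
time: 20.85
ee_pos: [0.565, 0.1578, -0.0055]
eef_rot: [0.188, 0.982, 0.0, 0.0]
ft_force: [-0.6, -0.1, 0.4]
width: 0.0693
grip_force: 0.0
```

Call:
step_arm([
  [0,0,0],
  [0,0,0],
  [0,0,0],
  [0,0,0],
  [0,0,0],
  [0,0,0],
  [0,0,0],
  [0,0,0],
], turn=[0,0,0,0,0,0,0,0], grip=1)

```text
time: 21.65
ee_pos: [0.5646, 0.1579, -0.0061]
eef_rot: [0.188, 0.982, 0.0, 0.0]
ft_force: [-1.0, -0.7, 3.1]
width: 0.0378
grip_force: 25.0
```

Call:
step_arm([
  [0,0,0.6],
  [0,0,1],
  [0,0,1],
  [0,0,1],
  [0,-0.8,0.4],
  [0,-1,0],
  [0,-1,0],
  [0,-1,0],
  [0,-1,0],
  [0,-1,0],
  [0,-0.5,0],
  [0,0,0],
], turn=[0,0,0,0,0,0,0,0,0,0,0,0])

```text
time: 22.85
ee_pos: [0.5647, -0.0014, 0.0944]
eef_rot: [0.189, 0.982, -0.0, 0.0]
ft_force: [0.3, -0.2, 0.2]
width: 0.0376
grip_force: 25.0
```

Call:
step_arm([
  [0,0,-0.7],
  [0,0,-0.7],
  [0,0,-0.6],
  [0,0,0],
  [0,0,0],
], turn=[0,0,0,0,0])

```text
time: 23.35
ee_pos: [0.5646, 0.001, 0.0439]
eef_rot: [0.187, 0.982, 0.0, -0.0]
ft_force: [0.1, -0.2, 0.5]
width: 0.038
grip_force: 25.0
```

Call:
step_arm([
  [0,0,0],
  [0,0,0],
  [0,0,0],
  [0,0,0],
  [0,0,0.8],
  [0,0,0.8],
  [0,0,1],
  [0,-1,1],
  [0,-1,1],
  [0,-1,1],
  [0,-1,0.5],
  [0,-1,0],
], turn=[0,0,0,0,0,0,0,0,0,0,0,0], grip=0.4)

```text
time: 24.55
ee_pos: [0.5656, -0.1259, 0.1988]
eef_rot: [0.188, 0.982, 0.0, 0.002]
ft_force: [0.4, 0.2, -0.1]
width: 0.0523
grip_force: 0.0
```

Call:
step_arm([
  [0,-1,0],
  [0,-1,0],
  [0,-1,0],
  [0,-1,0],
  [0,0,0],
  [0,0,0],
  [0,0,0],
], turn=[-0.4,-0.4,-0.4,-0.4,0,0,0])

```text
time: 25.25
ee_pos: [0.5647, -0.2237, 0.1958]
eef_rot: [0.281, 0.96, 0.0, -0.0]
ft_force: [0.7, -0.6, 0.9]
width: 0.0523
grip_force: 0.0
```

```bash
python3 - <<'E'
from h import *
c=look(); cv2.imwrite("pics/w5.png",c["image"][:,:,::-1])
t=look('top'); 
P=cloud(c);h=P[...,2]
m=(h>.05)&(h<.06)&(P[...,1]<-.1)&(P[...,1]>-.4); pts=P[m][:,:2]
print("cover",m.sum(),cv2.minAreaRect(np.float32(pts*1000)))
k=((h>.082)&(h<.1)&(P[...,1]<-.1)&(P[...,1]>-.4)&(P[...,0]<.7)).astype(np.uint8)
n,l,st,_=cv2.connectedComponentsWithStats(k)
for i in range(1,n):
    if st[i,4]>60:
        q=P[l==i]; r=cv2.minAreaRect(np.float32(q[:,:2]*1000)); print(st[i],np.round(r[0],1),np.round(r[1],1),r[2],np.percentile(q[:,2],90).round(4))
cv2.imwrite("pics/bin.png",cv2.resize(t["image"][190:300,270:460,::-1],None,fx=4,fy=4))
E
```

```text
t 25.3 tcp [ 0.5648 -0.2235  0.1959] yaw 1.002
(array([494.,  81.]), array([0.5285, 0.0175]), array([177., 173.]), np.float32(1.55))
t 25.35 tcp [ 0.5648 -0.2235  0.196 ] yaw 1.002
(array([322., 252.]), array([5.272e-01, 1.000e-04]), array([128., 148.]), np.float32(3.123))
(array([632., 221.]), array([ 0.6138, -0.82  ]), array([ 54., 146.]), np.float32(3.096))
cover 25596 ((508.773193359375, -236.07806396484375), (424.246337890625, 159.8080291748047), 2.0480504035949707)
[145   0  21  30 549] [ 346.2 -238.2] [12.5 22.2] 53.699214935302734 0.0934
[283  89  35  54 852] [ 474.5 -185.8] [12.4 43.8] 29.447738647460938 0.0956
[191 162  25  52 857] [ 478.2 -289.1] [12.6 44.2] 42.2464485168457 0.0955
[350 195  37  47 736] [ 578.1 -182.1] [12.5 43.1] 25.947778701782227 0.0955
[269 257  19  32 387] [ 576.6 -278.7] [11.9 27.5] 34.07684326171875 0.0958
```

View pics/w5.png

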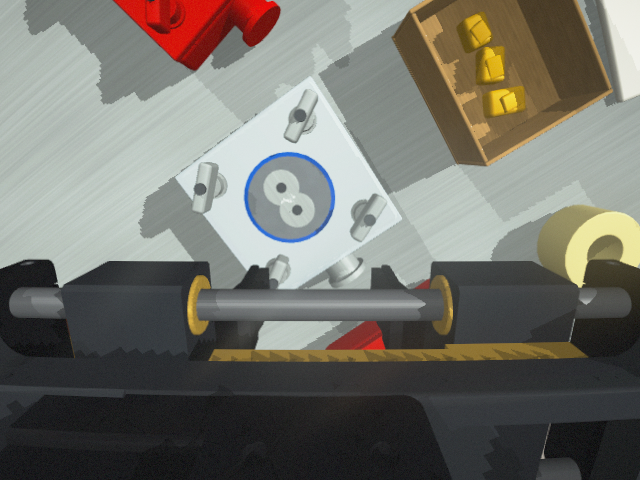

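View pics/bin.png

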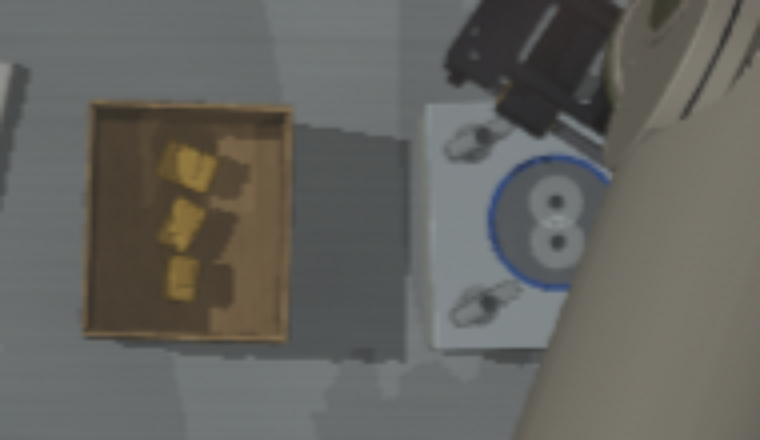

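The crop of the box shows three lumps inside (about (190,165), (183,222), (182,278)). In the wrist view the white pump's wings are at (300,115), (204,188), (368,217) and (278,270), with the stub on the +x side. That puts a at (0.578,-0.182), d at (0.4745,-0.186), c at (0.478,-0.289) and b at about (0.582,-0.285). Starting with knob a.

Call:
step_arm([
  [0.13,0.8,0],
  [0.4,0.8,0],
  [0,0.06,-0.4],
  [0,0,-0.8],
  [0,0,-0.8],
  [0,0,-0.8],
  [0,0,-0.8],
  [0,0,-0.4],
  [0,0,0],
  [0,0,0],
], turn=[-0.9,-0.9,-0.9,-0.9,-0.97,0,0,0,0,0])

```text
time: 26.35
ee_pos: [0.5783, -0.183, 0.097]
eef_rot: [0.53, 0.848, 0.0, 0.0]
ft_force: [0.5, -0.1, 0.3]
width: 0.0521
grip_force: 0.0
```

```bash
cat >> h.py <<'E'
def knobs(name=None):
    c=snap("wrist",name); s=read_state(); P=cloud(c); h=P[...,2]
    print("t",round(s["time"],2),"tcp",s["ee_pos"].round(4),"yaw",round(yaw(s),3),"w",round(s["width"],4))
    C=np.array([.5282,-.2356]); f=.0358; R=np.array([[np.cos(f),np.sin(f)],[-np.sin(f),np.cos(f)]])
    for n,o in dict(a=(52,52),b=(52,-52),c=(-52,-52),d=(-52,52)).items():
        k=C+R.T@np.array(o)/1000
        m=(h>.082)&(h<.098)&(np.hypot(P[...,0]-k[0],P[...,1]-k[1])<.03)
        if m.sum()<60: print(n,"hidden"); continue
        r=cv2.minAreaRect(np.float32(P[m][:,:2]*1000)); b=cv2.boxPoints(r); e,g=b[1]-b[0],b[2]-b[1]
        l=e if np.hypot(*e)>np.hypot(*g) else g
        a=np.arctan2(l[1],l[0])%np.pi
        print(n,"nominal",k.round(4),"seen",np.round(r[0],1),np.round(r[1],1),"angle",round(a,3),"value",round((2.3-(a-f)+.4)%np.pi-.4,3))
    return c
E
python3 -c "
from h import *
knobs()"
```

```text
t 26.4 tcp [ 0.5785 -0.1832  0.0973] yaw 0.453 w 0.052
a nominal [ 0.5783 -0.1818] seen [ 576.3 -177.8] [11.5 36.1] angle 2.026 value 0.31
b hidden
c hidden
d nominal [ 0.4744 -0.1855] seen [ 475.2 -185. ] [12.5 43.5] angle 2.093 value 0.243
```

Call:
step_arm([
  [0,0.05,-0.6],
  [0,0,-0.6],
  [0,0,-0.6],
  [0,0,0],
  [0,0,0],
], turn=[0,0,0,0,0])

```text
time: 26.9
ee_pos: [0.5774, -0.1819, 0.0506]
eef_rot: [0.531, 0.848, -0.0, -0.0]
ft_force: [-1.0, 0.4, 0.7]
width: 0.0522
grip_force: 0.0
```

Call:
step_arm([
  [0,0,0],
  [0,0,0],
  [0,0,0],
  [0,0,0],
  [0,0,0],
  [0,0,0],
  [0,0,0],
  [0,0,0],
], turn=[0,0,0,0,0,0,0,0], grip=1, newtons=30)

```text
time: 27.7
ee_pos: [0.579, -0.1813, 0.0514]
eef_rot: [0.53, 0.848, 0.001, 0.001]
ft_force: [5.0, 0.3, -2.4]
width: 0.0117
grip_force: 30.0
```

Call:
step_arm([
  [0,0,0],
  [0,0,0],
  [0,0,0],
  [0,0,0],
  [0,0,0],
  [0,0,0],
  [0,0,0],
  [0,0,0],
  [0,0,0],
  [0,0,0],
], turn=[-0.7,-0.7,-0.7,-0.7,-0.7,-0.7,-0.7,-0.7,-0.7,-0.7])

```text
time: 28.7
ee_pos: [0.5798, -0.1813, 0.0515]
eef_rot: [0.831, 0.557, 0.001, 0.001]
ft_force: [9.0, -1.0, -5.4]
width: 0.0116
grip_force: 30.0
```

Call:
step_arm([
  [0,0,0],
  [0,0,0],
], turn=[0,0])

```text
time: 28.9
ee_pos: [0.5798, -0.1813, 0.0515]
eef_rot: [0.83, 0.558, 0.001, 0.001]
ft_force: [8.6, 0.3, -5.9]
width: 0.0118
grip_force: 30.0
```

Call:
step_arm([
  [0,0,0],
  [0,0,0],
  [0,0,0],
  [0,0,0],
  [0,0,0],
  [0,0,0],
  [0,0,0.8],
  [0,0,0.8],
  [0,0,0.8],
  [0,0,0.2],
  [0,0,0],
], turn=[0,0,0,0,0,0,0,0,0,0,0], grip=0.4)

```text
time: 30.0
ee_pos: [0.5782, -0.1819, 0.1167]
eef_rot: [0.83, 0.558, 0.001, 0.0]
ft_force: [-0.1, 0.3, -0.1]
width: 0.0516
grip_force: 0.0
```

Call:
step_arm([
  [-0.4,-0.4,0],
  [-0.4,-0.4,0],
  [-0.4,-0.4,0],
  [-0.4,-0.4,0],
  [-0.4,-0.4,0],
  [-0.4,-0.4,0],
  [-0.4,-0.5,0],
  [-0.4,-0.5,0],
  [-0.4,-0.5,0],
  [-0.35,-0.38,0],
  [0,0,0],
  [0,0,0],
], turn=[0.94,0.94,0.94,0.94,0.94,0.94,0.94,0.94,0.94,0.91,0,0])

```text
time: 31.2
ee_pos: [0.479, -0.2883, 0.1155]
eef_rot: [0.406, 0.914, 0.0, -0.001]
ft_force: [0.3, -0.1, -1.0]
width: 0.0524
grip_force: 0.0
```

```bash
python3 -c "
from h import *
knobs()"
```

```text
t 31.25 tcp [ 0.4794 -0.288   0.1156] yaw 0.735 w 0.0523
a nominal [ 0.5783 -0.1818] seen [ 578.  -182.2] [44.  13.1] angle 1.164 value 1.171
b hidden
c nominal [ 0.4781 -0.2894] seen [ 477.1 -288.5] [11.8 42.6] angle 2.309 value 0.027
d nominal [ 0.4744 -0.1855] seen [ 474.5 -185.6] [12.7 43.8] angle 2.087 value 0.249
```

Call:
step_arm([
  [0,-0.04,-0.8],
  [0,0,-0.8],
  [0,0,-0.8],
  [0,0,-0.18],
  [0,0,0],
  [0,0,0],
], turn=[0,0,0,0,0,0])

```text
time: 31.85
ee_pos: [0.4798, -0.2898, 0.0525]
eef_rot: [0.405, 0.914, 0.0, 0.0]
ft_force: [0.1, 0.2, -0.9]
width: 0.052
grip_force: 0.0
```

Call:
step_arm([
  [0,0,0],
  [0,0,0],
  [0,0,0],
  [0,0,0],
  [0,0,0],
  [0,0,0],
  [0,0,0],
  [0,0,0],
], turn=[0,0,0,0,0,0,0,0], grip=1)

```text
time: 32.65
ee_pos: [0.4791, -0.2899, 0.0517]
eef_rot: [0.405, 0.914, 0.0, 0.0]
ft_force: [0.3, -0.5, 0.1]
width: 0.0118
grip_force: 30.0
```

Call:
step_arm([
  [0,0,0],
  [0,0,0],
  [0,0,0],
  [0,0,0],
  [0,0,0],
  [0,0,0],
  [0,0,0],
  [0,0,0],
  [0,0,0],
  [0,0,0],
  [0,0,0],
  [0,0,0],
], turn=[-0.8,-0.8,-0.8,-0.8,-0.8,-0.8,-0.8,-0.8,-0.8,-0.8,-0.8,-0.5])

```text
time: 33.85
ee_pos: [0.4788, -0.2899, 0.0518]
eef_rot: [0.829, 0.56, -0.0, -0.0]
ft_force: [-1.8, 0.2, 1.5]
width: 0.0121
grip_force: 30.0
```

Call:
step_arm([
  [0,0,0],
  [0,0,0],
], turn=[0,0])

```text
time: 34.05
ee_pos: [0.4788, -0.2899, 0.0517]
eef_rot: [0.827, 0.562, -0.0, -0.0]
ft_force: [-2.8, 0.2, 3.0]
width: 0.0118
grip_force: 30.0
```

Call:
step_arm([
  [0,0,0],
  [0,0,0],
  [0,0,0],
  [0,0,0],
  [0,0,0],
  [0,0,0],
  [0,0,0.8],
  [0,0,0.8],
  [0,0,0.8],
  [0,0,0.2],
  [0,0,0],
], turn=[0,0,0,0,0,0,0,0,0,0,0], grip=0.4)

```text
time: 35.15
ee_pos: [0.4795, -0.29, 0.1171]
eef_rot: [0.828, 0.561, 0.001, 0.0]
ft_force: [0.2, 0.1, -0.3]
width: 0.052
grip_force: 0.0
```

Call:
step_arm([
  [0.5,0.17,0],
  [0.5,0,0],
  [0.5,0,0],
  [0.5,0,0],
  [0.5,0,0],
  [0.5,0,0],
  [0.5,0,0],
  [0.5,0,0],
  [0.15,0,0],
  [0,0,0],
  [0,0,0],
  [0,0,0],
], turn=[0.8,0.8,0.8,0.8,0.8,0.8,0.8,0.8,0.8,0.8,0,0])

```text
time: 36.35
ee_pos: [0.5823, -0.2855, 0.1157]
eef_rot: [0.476, 0.879, 0.0, -0.001]
ft_force: [0.5, -0.6, 0.2]
width: 0.052
grip_force: 0.0
```

```bash
python3 -c "
from h import *
knobs()"
```

```text
t 36.4 tcp [ 0.5824 -0.2855  0.116 ] yaw 0.578 w 0.0522
a nominal [ 0.5783 -0.1818] seen [ 578.4 -182.2] [43.6 12.2] angle 1.185 value 1.151
b nominal [ 0.582  -0.2857] seen [ 581.2 -284.9] [12.  42.4] angle 2.168 value 0.168
c nominal [ 0.4781 -0.2894] seen [ 478.3 -288.8] [43.4 12.7] angle 1.211 value 1.125
d nominal [ 0.4744 -0.1855] seen [ 477.9 -190. ] [12.7 33.2] angle 2.117 value 0.219
```

Call:
step_arm([
  [0.02,0,-0.8],
  [0,0,-0.8],
  [0,0,-0.8],
  [0,0,-0.18],
  [0,0,0],
  [0,0,0],
], turn=[0,0,0,0,0,0])

```text
time: 37.0
ee_pos: [0.5838, -0.286, 0.0532]
eef_rot: [0.475, 0.88, 0.0, 0.001]
ft_force: [0.3, -0.4, 0.8]
width: 0.0522
grip_force: 0.0
```

Call:
step_arm([
  [0,0,0],
  [0,0,0],
  [0,0,0],
  [0,0,0],
  [0,0,0],
  [0,0,0],
  [0,0,0],
  [0,0,0],
], turn=[0,0,0,0,0,0,0,0], grip=1)

```text
time: 37.8
ee_pos: [0.5828, -0.286, 0.0523]
eef_rot: [0.475, 0.88, -0.0, -0.0]
ft_force: [-4.2, -0.5, 2.9]
width: 0.0118
grip_force: 30.0
```

Call:
step_arm([
  [0,0,0],
  [0,0,0],
  [0,0,0],
  [0,0,0],
  [0,0,0],
  [0,0,0],
  [0,0,0],
  [0,0,0],
  [0,0,0],
  [0,0,0],
  [0,0,0],
  [0,0,0],
], turn=[-0.8,-0.8,-0.8,-0.8,-0.8,-0.8,-0.8,-0.8,-0.8,-0.8,0,0])

```text
time: 39.0
ee_pos: [0.583, -0.286, 0.0523]
eef_rot: [0.827, 0.562, -0.0, 0.0]
ft_force: [-4.6, -1.3, 2.8]
width: 0.0118
grip_force: 30.0
```

Call:
step_arm([
  [0,0,0],
  [0,0,0],
  [0,0,0],
  [0,0,0],
  [0,0,0],
  [0,0,0],
  [0,0,0.8],
  [0,0,0.8],
  [0,0,0.8],
  [0,0,0.2],
  [0,0,0],
], turn=[0,0,0,0,0,0,0,0,0,0,0], grip=0.4)

```text
time: 40.1
ee_pos: [0.5837, -0.2857, 0.1176]
eef_rot: [0.828, 0.561, 0.0, 0.0]
ft_force: [-0.5, 0.0, -0.1]
width: 0.0521
grip_force: 0.0
```

Call:
step_arm([
  [-0.5,0.5,0],
  [-0.5,0.5,0],
  [-0.5,0.5,0],
  [-0.5,0.5,0],
  [-0.5,0.5,0],
  [-0.5,0.5,0],
  [-0.5,0.5,0],
  [-0.5,0.5,0],
  [-0.34,0,0],
  [0,0,0],
  [0,0,0],
  [0,0,0],
], turn=[0.75,0.75,0.75,0.75,0.75,0.75,0.75,0.75,0.75,0.72,0,0])

```text
time: 41.3
ee_pos: [0.4745, -0.1854, 0.1166]
eef_rot: [0.504, 0.864, -0.0, -0.0]
ft_force: [-0.3, -1.0, 0.6]
width: 0.0519
grip_force: 0.0
```

```bash
python3 -c "
from h import *
knobs()"
```

```text
t 41.35 tcp [ 0.4747 -0.1855  0.1167] yaw 0.515 w 0.0523
a hidden
b hidden
c hidden
d nominal [ 0.4744 -0.1855] seen [ 474.  -184.5] [11.3 43. ] angle 2.084 value 0.252
```

Turn for d: from 0.515 to −0.386 is −0.90 rad, or −7.5 units.

Call:
step_arm([
  [0,0,-0.8],
  [0,0,-0.8],
  [0,0,-0.8],
  [0,0,-0.2],
  [0,0,0],
  [0,0,0],
], turn=[0,0,0,0,0,0])

```text
time: 41.95
ee_pos: [0.4753, -0.1859, 0.0529]
eef_rot: [0.503, 0.864, 0.0, 0.0]
ft_force: [0.4, -0.3, -0.2]
width: 0.0524
grip_force: 0.0
```

Call:
step_arm([
  [0,0,0],
  [0,0,0],
  [0,0,0],
  [0,0,0],
  [0,0,0],
  [0,0,0],
  [0,0,0],
  [0,0,0],
], turn=[0,0,0,0,0,0,0,0], grip=1)

```text
time: 42.75
ee_pos: [0.4753, -0.1853, 0.0523]
eef_rot: [0.502, 0.865, 0.0, 0.0]
ft_force: [3.8, 1.1, -1.1]
width: 0.0117
grip_force: 30.0
```

Call:
step_arm([
  [0,0,0],
  [0,0,0],
  [0,0,0],
  [0,0,0],
  [0,0,0],
  [0,0,0],
  [0,0,0],
  [0,0,0],
  [0,0,0],
  [0,0,0],
  [0,0,0],
  [0,0,0],
], turn=[-0.75,-0.75,-0.75,-0.75,-0.75,-0.75,-0.75,-0.75,-0.75,-0.75,0,0])

```text
time: 43.95
ee_pos: [0.4756, -0.1854, 0.0523]
eef_rot: [0.828, 0.561, 0.0, 0.0]
ft_force: [5.6, 1.1, -3.8]
width: 0.0115
grip_force: 30.0
```

Call:
step_arm([
  [0,0,0],
  [0,0,0],
  [0,0,0],
  [0,0,0],
  [0,0,0],
  [0,0,0],
  [0,0,0.8],
  [0,0,0.8],
  [0,0,0.8],
  [0,0,0.2],
  [0,0,0],
], turn=[0,0,0,0,0,0,0,0,0,0,0], grip=0.4)

```text
time: 45.05
ee_pos: [0.4752, -0.1855, 0.1175]
eef_rot: [0.829, 0.56, 0.001, 0.0]
ft_force: [-0.8, -0.2, -1.2]
width: 0.0524
grip_force: 0.0
```

```bash
python3 -c "
from h import *
knobs()
print(read_state()['joint_positions'])"
```

```text
t 45.1 tcp [ 0.4748 -0.1854  0.1168] yaw -0.382 w 0.052
a nominal [ 0.5783 -0.1818] seen [ 578.2 -181.5] [44.1 12.2] angle 1.182 value 1.154
b hidden
c hidden
d nominal [ 0.4744 -0.1855] seen [ 474.9 -184.4] [43.2 11.8] angle 1.186 value 1.15
[-0.50353351  0.18378287  0.8734064   1.90820339 -0.1566659   1.1194295
  0.04808237]
```

Call:
step_arm([
  [0.5,0.17,0],
  [0.5,0,0],
  [0.5,0,0],
  [0.5,0,0],
  [0.5,0,0],
  [0.5,0,0],
  [0.5,0,0],
  [0.5,0,0],
  [0.2,0,0],
  [0,0,0],
  [0,0,0],
], turn=[0,0,0,0,0,0,0,0,0,0,0])

```text
time: 46.2
ee_pos: [0.579, -0.1816, 0.1166]
eef_rot: [0.829, 0.56, -0.0, -0.0]
ft_force: [-1.3, -0.8, 1.2]
width: 0.052
grip_force: 0.0
```

Call:
step_arm([
  [0,0,-0.8],
  [0,0,-0.8],
  [0,0,-0.8],
  [0,0,-0.2],
  [0,0,0],
  [0,0,0],
], turn=[0,0,0,0,0,0])

```text
time: 46.8
ee_pos: [0.5802, -0.1817, 0.0532]
eef_rot: [0.829, 0.56, 0.0, 0.0]
ft_force: [-0.2, 0.0, 0.6]
width: 0.052
grip_force: 0.0
```

Call:
step_arm([
  [0,0,0],
  [0,0,0],
  [0,0,0],
  [0,0,0],
  [0,0,0],
  [0,0,0],
  [0,0,0],
  [0,0,0],
], turn=[0,0,0,0,0,0,0,0], grip=1)

```text
time: 47.6
ee_pos: [0.5798, -0.1814, 0.0522]
eef_rot: [0.829, 0.56, 0.0, 0.0]
ft_force: [1.5, 0.2, 0.8]
width: 0.0118
grip_force: 30.0
```

Call:
step_arm([
  [0,0,0],
  [0,0,0],
  [0,0,0],
  [0,0,0],
  [0,0,0],
  [0,0,0],
  [0,0,0],
  [0,0,0],
  [0,0,0],
  [0,0,0],
  [0,0,0],
  [0,0,0],
], turn=[-0.8,-0.8,-0.8,-0.8,-0.8,-0.8,-0.8,-0.8,-0.8,-0.8,-0.8,-0.8])

```text
time: 48.8
ee_pos: [0.5804, -0.1822, 0.0523]
eef_rot: [1.0, 0.016, 0.001, 0.001]
ft_force: [4.4, -4.3, -5.6]
width: 0.0118
grip_force: 30.0
```

Call:
step_arm([
  [0,0,0],
  [0,0,0],
  [0,0,0],
  [0,0,0],
], turn=[-0.4,-0.3,0,0])

```text
time: 49.2
ee_pos: [0.5803, -0.1822, 0.0523]
eef_rot: [1.0, -0.023, 0.001, 0.001]
ft_force: [2.9, -4.3, -3.5]
width: 0.0123
grip_force: 31.2
```

```bash
python3 -c "
from h import *
s=read_state();print(yaw(s),s['torque'],s['ft_force'],s['width'],s['joint_positions'])"
```

```text
-1.617527916288178 [-1.05171496 -0.63186221  0.62629702] [ 2.93476186 -4.33683254 -3.51405028] 0.012275196679325542 [-0.53039039  0.6394985   1.0311558   1.71692296 -0.59833109  1.13495928
 -0.93918549]
```

Call:
step_arm([
  [0,0,0],
  [0,0,0],
  [0,0,0],
  [0,0,0],
  [0,0,0],
  [0,0,0],
  [0,0,0.8],
  [0,0,0.8],
  [0,0,0.8],
  [0,0,0.2],
  [0,0,0],
], turn=[0,0,0,0,0,0,0,0,0,0,0], grip=0.4)

```text
time: 50.3
ee_pos: [0.5801, -0.1814, 0.1176]
eef_rot: [1.0, -0.024, 0.001, -0.0]
ft_force: [-0.0, 0.1, -0.2]
width: 0.0525
grip_force: 0.0
```

```bash
python3 -c "
from h import *
knobs()"
```

```text
t 50.35 tcp [ 0.5797 -0.1811  0.1167] yaw -1.618 w 0.0519
a nominal [ 0.5783 -0.1818] seen [ 579.6 -181.7] [43.2 12. ] angle 0.028 value 2.307
b nominal [ 0.582  -0.2857] seen [ 582.6 -285.2] [44.2 12.3] angle 1.193 value 1.143
c hidden
d hidden
```

Call:
step_arm([
  [-0.4,-0.4,0],
  [-0.4,-0.4,0],
  [-0.4,-0.4,0],
  [-0.4,-0.4,0],
  [-0.4,-0.4,0],
  [-0.4,-0.4,0],
  [-0.4,-0.4,0],
  [-0.4,-0.5,0],
  [-0.4,-0.5,0],
  [-0.45,-0.53,0],
  [0,0,0],
  [0,0,0],
], turn=[0.9,0.9,0.9,0.9,0.9,0.9,0.9,0.9,0.9,0.9,0.9,0.4])

```text
time: 51.55
ee_pos: [0.4776, -0.2897, 0.1162]
eef_rot: [0.828, 0.561, -0.0, -0.001]
ft_force: [-0.5, 0.5, 0.9]
width: 0.0523
grip_force: 0.0
```

Call:
step_arm([
  [0,0,0],
  [0,0,0],
  [0,0,0],
], turn=[0,0,0])

```text
time: 51.85
ee_pos: [0.4784, -0.2894, 0.1168]
eef_rot: [0.829, 0.559, -0.0, -0.0]
ft_force: [-0.0, 0.7, 0.3]
width: 0.0522
grip_force: 0.0
```

```bash
python3 -c "
from h import *
knobs()"
```

```text
t 51.9 tcp [ 0.4785 -0.2894  0.1169] yaw -0.383 w 0.0518
a nominal [ 0.5783 -0.1818] seen [ 577.9 -182. ] [43.7 12.8] angle 0.028 value 2.308
b nominal [ 0.582  -0.2857] seen [ 581.4 -285.4] [43.9 12.2] angle 1.187 value 1.148
c nominal [ 0.4781 -0.2894] seen [ 478.1 -288.4] [43.3 11.9] angle 1.19 value 1.145
d nominal [ 0.4744 -0.1855] seen [ 474.7 -185.2] [44.1 12.8] angle 1.191 value 1.145
```

Knob a is on its stop. Now knob c.

Call:
step_arm([
  [0,0,-0.8],
  [0,0,-0.8],
  [0,0,-0.8],
  [0,0,-0.2],
  [0,0,0],
  [0,0,0],
], turn=[0,0,0,0,0,0])

```text
time: 52.5
ee_pos: [0.479, -0.29, 0.0531]
eef_rot: [0.829, 0.56, 0.0, 0.0]
ft_force: [0.6, 0.3, 0.2]
width: 0.0523
grip_force: 0.0
```

Call:
step_arm([
  [0,0,0],
  [0,0,0],
  [0,0,0],
  [0,0,0],
  [0,0,0],
  [0,0,0],
  [0,0,0],
  [0,0,0],
], turn=[0,0,0,0,0,0,0,0], grip=1)

```text
time: 53.3
ee_pos: [0.4789, -0.2897, 0.0523]
eef_rot: [0.829, 0.56, 0.0, 0.0]
ft_force: [2.0, -1.1, -1.5]
width: 0.0117
grip_force: 30.0
```

Call:
step_arm([
  [0,0,0],
  [0,0,0],
  [0,0,0],
  [0,0,0],
  [0,0,0],
  [0,0,0],
  [0,0,0],
  [0,0,0],
  [0,0,0],
  [0,0,0],
  [0,0,0],
  [0,0,0],
], turn=[-0.8,-0.8,-0.8,-0.8,-0.8,-0.8,-0.8,-0.8,-0.8,-0.8,-0.8,-0.8])

```text
time: 54.5
ee_pos: [0.4788, -0.2896, 0.0523]
eef_rot: [1.0, 0.016, 0.0, 0.0]
ft_force: [1.0, -0.2, -1.6]
width: 0.0119
grip_force: 30.0
```

Call:
step_arm([
  [0,0,0],
  [0,0,0],
  [0,0,0],
  [0,0,0],
], turn=[-0.4,-0.3,0,0])

```text
time: 54.9
ee_pos: [0.4787, -0.2897, 0.0523]
eef_rot: [1.0, -0.023, 0.0, 0.0]
ft_force: [0.2, -0.6, 0.1]
width: 0.0118
grip_force: 31.4
```

```bash
python3 -c "
from h import *
s=read_state();print(yaw(s),s['torque'],s['ft_force'],s['width'],s['joint_positions'])"
```

```text
-1.6167784542646864 [-0.24139375  0.07263949  0.70280496] [ 0.24102128 -0.60315992  0.08100196] 0.011806849560463186 [-0.41068396  0.56814861  1.12159595  1.84873386 -0.57567975  1.09701858
 -0.68843869]
```

Call:
step_arm([
  [0,0,0],
  [0,0,0],
  [0,0,0],
  [0,0,0],
  [0,0,0],
  [0,0,0],
  [0,0,0.8],
  [0,0,0.8],
  [0,0,0.8],
  [0,0,0.2],
  [0,0,0],
], turn=[0,0,0,0,0,0,0,0,0,0,0], grip=0.4)

```text
time: 56.0
ee_pos: [0.4789, -0.2896, 0.1175]
eef_rot: [1.0, -0.024, 0.001, 0.0]
ft_force: [-0.9, 0.1, -1.1]
width: 0.0521
grip_force: 0.0
```

```bash
python3 -c "
from h import *
knobs()"
```

```text
t 56.05 tcp [ 0.4786 -0.2893  0.1168] yaw -1.618 w 0.0518
a nominal [ 0.5783 -0.1818] seen [ 578.5 -182.7] [43.8 12.4] angle 0.025 value 2.311
b nominal [ 0.582  -0.2857] seen [ 581.9 -285.8] [43.7 12.7] angle 1.177 value 1.159
c nominal [ 0.4781 -0.2894] seen [ 479.  -289.1] [43.4 12. ] angle 0.031 value 2.305
d nominal [ 0.4744 -0.1855] seen [ 483.  -180.5] [29.7  6. ] angle 1.417 value 0.919
```

Knob c is tight. Now knob b.

Call:
step_arm([
  [0.5,0.14,0],
  [0.5,0,0],
  [0.5,0,0],
  [0.5,0,0],
  [0.5,0,0],
  [0.5,0,0],
  [0.5,0,0],
  [0.5,0,0],
  [0.17,0,0],
  [0,0,0],
  [0,0,0],
  [0,0,0],
], turn=[0.9,0.9,0.9,0.9,0.9,0.9,0.9,0.9,0.9,0.9,0.9,0.4])

```text
time: 57.25
ee_pos: [0.5822, -0.2858, 0.1156]
eef_rot: [0.828, 0.561, -0.0, -0.001]
ft_force: [-0.2, 0.4, -0.6]
width: 0.0519
grip_force: 0.0
```

Call:
step_arm([
  [0,0,0],
  [0,0,0],
  [0,0,-0.8],
  [0,0,-0.8],
  [0,0,-0.8],
  [0,0,-0.2],
  [0,0,0],
  [0,0,0],
], turn=[0,0,0,0,0,0,0,0])

```text
time: 58.05
ee_pos: [0.5832, -0.2865, 0.0531]
eef_rot: [0.829, 0.56, 0.0, 0.001]
ft_force: [-0.4, -0.8, 0.5]
width: 0.0521
grip_force: 0.0
```

Call:
step_arm([
  [0,0,0],
  [0,0,0],
  [0,0,0],
  [0,0,0],
  [0,0,0],
  [0,0,0],
  [0,0,0],
  [0,0,0],
], turn=[0,0,0,0,0,0,0,0], grip=1)

```text
time: 58.85
ee_pos: [0.5829, -0.2861, 0.0522]
eef_rot: [0.829, 0.56, 0.0, 0.0]
ft_force: [0.3, -0.1, -0.1]
width: 0.0115
grip_force: 30.0
```

Call:
step_arm([
  [0,0,0],
  [0,0,0],
  [0,0,0],
  [0,0,0],
  [0,0,0],
  [0,0,0],
  [0,0,0],
  [0,0,0],
  [0,0,0],
  [0,0,0],
  [0,0,0],
  [0,0,0],
], turn=[-0.8,-0.8,-0.8,-0.8,-0.8,-0.8,-0.8,-0.8,-0.8,-0.8,-0.8,-0.8])

```text
time: 60.05
ee_pos: [0.583, -0.2862, 0.0523]
eef_rot: [1.0, 0.016, 0.0, 0.0]
ft_force: [1.4, -0.9, -1.7]
width: 0.0114
grip_force: 30.0
```

Call:
step_arm([
  [0,0,0],
  [0,0,0],
  [0,0,0],
  [0,0,0],
], turn=[-0.4,-0.3,0,0])

```text
time: 60.45
ee_pos: [0.583, -0.2862, 0.0523]
eef_rot: [1.0, -0.023, 0.0, 0.0]
ft_force: [1.9, -1.6, -0.7]
width: 0.0121
grip_force: 31.4
```

```bash
python3 -c "
from h import *
s=read_state();print(yaw(s),s['torque'],s['ft_force'],s['width'])"
```

```text
-1.6167886084090248 [-0.467658   -0.1674127   0.67933682] [ 1.87498789 -1.63227486 -0.71470984] 0.012116204137628536
```

Call:
step_arm([
  [0,0,0],
  [0,0,0],
  [0,0,0],
  [0,0,0],
  [0,0,0],
  [0,0,0],
  [0,0,0.8],
  [0,0,0.8],
  [0,0,0.8],
  [0,0,0.2],
  [0,0,0],
], turn=[0,0,0,0,0,0,0,0,0,0,0], grip=0.4)

```text
time: 61.55
ee_pos: [0.5831, -0.2862, 0.1175]
eef_rot: [1.0, -0.024, 0.001, 0.0]
ft_force: [0.4, 0.2, -0.7]
width: 0.0523
grip_force: 0.0
```

```bash
python3 -c "
from h import *
knobs()"
```

```text
t 61.6 tcp [ 0.5828 -0.2859  0.1167] yaw -1.618 w 0.052
a nominal [ 0.5783 -0.1818] seen [ 591.7 -182.2] [19.2 12.6] angle 0.023 value 2.313
b nominal [ 0.582  -0.2857] seen [ 582.8 -285.6] [43.7 12. ] angle 0.03 value 2.306
c hidden
d hidden
```

Knob b is tight. Now knob d.

Call:
step_arm([
  [-0.5,0.5,0],
  [-0.5,0.5,0],
  [-0.5,0.5,0],
  [-0.5,0.5,0],
  [-0.5,0.5,0],
  [-0.5,0.5,0],
  [-0.5,0.5,0],
  [-0.5,0.5,0],
  [-0.3,0.03,0],
  [0,0,0],
  [0,0,0],
  [0,0,0],
], turn=[0.9,0.9,0.9,0.9,0.9,0.9,0.9,0.9,0.9,0.9,0.9,0.4])

```text
time: 62.8
ee_pos: [0.4748, -0.1848, 0.1163]
eef_rot: [0.827, 0.562, -0.0, -0.0]
ft_force: [0.6, -0.2, 0.2]
width: 0.052
grip_force: 0.0
```

Call:
step_arm([
  [0,0,0],
  [0,0,0],
  [0,0,-0.8],
  [0,0,-0.8],
  [0,0,-0.8],
  [0,0,-0.2],
  [0,0,0],
  [0,0,0],
], turn=[0,0,0,0,0,0,0,0])

```text
time: 63.6
ee_pos: [0.4757, -0.1857, 0.0529]
eef_rot: [0.829, 0.559, 0.0, 0.0]
ft_force: [0.0, -0.2, 0.6]
width: 0.0522
grip_force: 0.0
```

Call:
step_arm([
  [0,0,0],
  [0,0,0],
  [0,0,0],
  [0,0,0],
  [0,0,0],
  [0,0,0],
  [0,0,0],
  [0,0,0],
], turn=[0,0,0,0,0,0,0,0], grip=1)

```text
time: 64.4
ee_pos: [0.4756, -0.1855, 0.0523]
eef_rot: [0.829, 0.56, 0.0, 0.0]
ft_force: [2.2, -0.7, -1.7]
width: 0.0116
grip_force: 30.0
```

Call:
step_arm([
  [0,0,0],
  [0,0,0],
  [0,0,0],
  [0,0,0],
  [0,0,0],
  [0,0,0],
  [0,0,0],
  [0,0,0],
  [0,0,0],
  [0,0,0],
  [0,0,0],
  [0,0,0],
], turn=[-0.8,-0.8,-0.8,-0.8,-0.8,-0.8,-0.8,-0.8,-0.8,-0.8,-0.8,-0.8])

```text
time: 65.6
ee_pos: [0.4757, -0.1857, 0.0523]
eef_rot: [1.0, 0.016, 0.0, 0.0]
ft_force: [3.2, -3.0, -3.0]
width: 0.0117
grip_force: 30.0
```

Call:
step_arm([
  [0,0,0],
  [0,0,0],
  [0,0,0],
  [0,0,0],
], turn=[-0.4,-0.3,0,0])

```text
time: 66.0
ee_pos: [0.4757, -0.1857, 0.0523]
eef_rot: [1.0, -0.023, 0.0, 0.0]
ft_force: [4.1, -3.0, -2.9]
width: 0.0128
grip_force: 31.0
```

```bash
python3 -c "
from h import *
s=read_state();print(yaw(s),s['torque'],s['ft_force'],s['width'])"
```

```text
-1.616908334227956 [-0.74620712 -0.61528496  0.67007121] [ 4.12064732 -2.96613157 -2.90779017] 0.012793742841919737
```

Call:
step_arm([
  [0,0,0],
  [0,0,0],
  [0,0,0],
  [0,0,0],
  [0,0,0],
  [0,0,0],
  [0,0,0.8],
  [0,0,0.8],
  [0,0,0.8],
  [0,0,0.8],
  [0,0,0.8],
  [0,0,0],
], turn=[0,0,0,0,0,0,0,0,0,0,0,0], grip=0.4)

```text
time: 67.2
ee_pos: [0.4765, -0.1859, 0.1543]
eef_rot: [1.0, -0.024, 0.002, -0.0]
ft_force: [-0.2, 0.9, -0.0]
width: 0.052
grip_force: 0.0
```

Call:
step_arm([
  [0,0,0.8],
  [0,0,0.8],
  [0,0,0],
  [0,0,0],
], turn=[0.9,0.9,0.9,0.9])

```text
time: 67.6
ee_pos: [0.4754, -0.185, 0.1921]
eef_rot: [0.981, 0.193, 0.0, -0.0]
ft_force: [0.5, -0.7, 0.2]
width: 0.0524
grip_force: 0.0
```

```bash
python3 -c "
from h import *
knobs();snap('scene','end')"
```

```text
t 67.65 tcp [ 0.4752 -0.185   0.1918] yaw -1.175 w 0.0522
a nominal [ 0.5783 -0.1818] seen [ 578.6 -181.9] [44.3 12.3] angle 0.02 value 2.316
b nominal [ 0.582  -0.2857] seen [ 582. -285.] [44.1 13. ] angle 0.048 value 2.288
c nominal [ 0.4781 -0.2894] seen [ 479.1 -288.7] [43.1 12.3] angle 0.029 value 2.307
d nominal [ 0.4744 -0.1855] seen [ 475.2 -184.9] [43.8 12.1] angle 0.028 value 2.308
```

View pics/end.png

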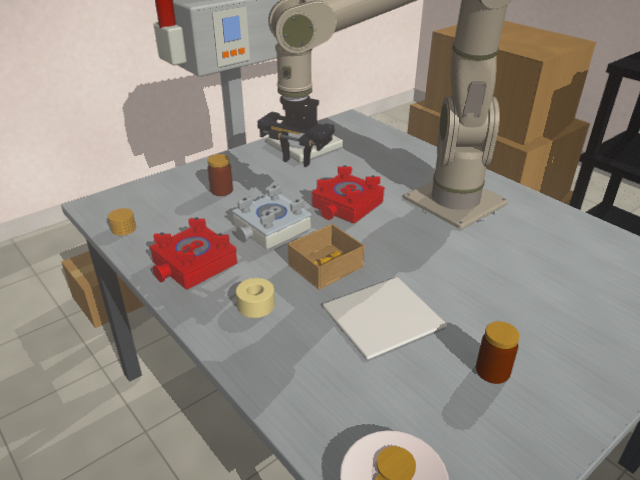

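The board (385,315) is empty and the wax is in the box (328,258). The jars and label roll are where they were, and all four wings sit at their stops.

```bash
python3 -c "
from bench import *
print(close_job())"
```

```text
the job is handed in; nothing more can be done
None
```

The job is handed in: all three wax lumps are in the scrap box, and the four knobs were turned crosswise (a, c, b, d) to about half way, then in the same order tight against their stops, with the jars and label roll not disturbed.

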